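Clear the wrist-part stack off the calibration plate into its nests

TASK

The camera has to be calibrated, but the parts of a dismantled robot wrist are stacked on the chequered plate. Take the stack apart from the top down and set each part upright and flat in the recess made for its own shape and size, the square motor and the long plate squared up with their recesses, and let everything go. Never tip a part over, and leave the camera lens standing where it is.

Things in the scene. Friction and masses are not known exactly. Their poses are not given: they have to be found in the camera images.
- spacer: Plain brass spacer, a small upright cylinder of 24 mm diameter and 30 mm height with a dark bore mark on top, about 80 g. Topmost of the stack at the start, on the motor. Loose. Origin at the centre of its underside, z up.
- motor: Small square motor, 35 x 35 mm and 30 mm high, black middle between two bare aluminium end caps, about 150 g. Second from the top of the stack, on the flange. Loose. Origin at the centre of its underside, z up. x and y are square to its side faces.
- flange: Round dark steel tool flange, a disc of 58 mm diameter and 26 mm height with a circle of small bright bolt-head marks near its edge, about 180 g. Third from the top of the stack, on the mounting plate. Loose. Origin at the centre of its underside, z up.
- mounting_plate: Rectangular aluminium mounting plate, 58 mm (its x) by 120 mm (its y) and 26 mm high, with two dark hole marks at each end, about 450 g. Lowest of the stack, lying on the chequered plate. Loose. Origin at the centre of its underside, z up.
- nest_spacer: Grey plastic nest, 64 x 64 mm, with the smaller round recess, 40 mm in diameter, with a dark floor: the spacer's place. Fixed to the bench. Origin at the centre of its underside, on the bench (z = 0), z up. The floor of the recess is 3 mm and its rim 9 mm above the bench, so the recess is 6 mm deep.
- nest_motor: Grey plastic nest, 78 x 78 mm, with a square recess, 51 x 51 mm, with a dark floor: the motor's place. Fixed to the bench. Origin at the centre of its underside, on the bench (z = 0), z up. The floor of the recess is 3 mm and its rim 9 mm above the bench, so the recess is 6 mm deep. x and y are square to the recess.
- nest_flange: Grey plastic nest, 98 x 98 mm, with the larger round recess, 74 mm in diameter, with a dark floor: the flange's place. Fixed to the bench. Origin at the centre of its underside, on the bench (z = 0), z up. The floor of the recess is 3 mm and its rim 9 mm above the bench, so the recess is 6 mm deep.
- nest_mounting_plate: Grey plastic nest, 90 mm (x) by 152 mm (y), with a long rectangular recess, 74 mm (x) by 136 mm (y), with a dark floor: the mounting plate's place. Fixed to the bench. Origin at the centre of its underside, on the bench (z = 0), z up. The floor of the recess is 3 mm and its rim 9 mm above the bench, so the recess is 6 mm deep.
- calib_plate: Black and white chequered camera calibration plate, 130 x 130 x 10 mm, fixed to the bench, on which the stack stands (stack from the plate up: mounting plate, flange, motor, spacer; its top is 122 mm above the bench; each part may sit a few mm off centre and be turned). Origin at the centre of its underside, on the bench.
- lens: Black camera lens with a glass front on top, an upright cylinder of 36 mm diameter and 44 mm height, standing loose on the bench between the places, about 90 g; to be left alone. Origin at the centre of its underside, z up.
Not all that is in view belongs to the job. What is shaped like the nest_mounting_plate but orange is not meant. There is more than one size of the spacer; the one meant has the size given above.

How it is judged:
By the outcome, as a careful person would: the job done as asked, in the order asked, and still so for the second after the job is handed in, with the robot touching nothing.
It also fails if it takes over 120 s, if anything falls off the work surface, if the arm or the gripper's body presses on something with over 40 N, if the wrist force passes 120 N, or if a joint passes its speed limit or range.

ROBOT

A 6-joint arm with a two-finger parallel gripper is mounted at the origin on the work surface. World frame = base frame: x ahead of the robot, y to its left, z up, the work surface at z = 0. Lengths are in m, angles in rad, forces in N, time in s.
With the tool pointing down it reaches from about 0.35 to 0.775 m from the base axis. Payload 5.5 kg.
Tool frame: the origin (TCP) lies midway between the tips of the shut fingers; the grasp point (between the pads) lies 19 mm behind it; z points along the fingers, x is the direction in which the jaws open and shut, and the axes are right-handed (so a half turn about z gives the same grasp; the last joint's range is limited). The gripper opens to 85 mm and grips with 20 to 120 N. Pads are 22 mm wide; open, the fingers measure 114 mm over their backs; the gripper's body (76 mm by 85 mm) begins 54 mm behind the grasp point. The pads swing forward as they close: fully open they stand 13 mm farther back than shut.
Start: joints at [1.006, 0.313, 0.046, 1.304, 0, 1.431], TCP at [0.237, 0.524, 0.231] pointing down, gripper open.
Joint ranges: [-2.76, 2.76], [-0.86, 1.69], [-1.03, 1.26], [-2.2, 2.34], [-1.47, 1.5], [-3.14, 3.14]. Speed limits (rad/s): [2.57, 2.57, 3.14, 3.14, 3.14, 3.14].

INTERFACE

Orientations are given as [roll, pitch, yaw] about the fixed x, y, z axes, in that order (R = Rz(yaw) Ry(pitch) Rx(roll)).
In Python, from workcell import monitor, eyes, arm gives the robot as it stands.
- The arm moves only by the shell command python3 -m inch 'ROWS' [FORCE]. ROWS is JSON, a list that holds one entry, the list of rows, each a list of 5 numbers: the shift along the tool's x, y, z in m, then the turn about the tool's z in degrees, then the closure in counts, from 0 (fully open) to 255 (shut). In form: [[[x, y, z, roll, fingers], ...]]. A call has 1 to 20 rows; each row is the pose to reach, as a shift and turn from the pose commanded when the call began, along the tool's axes at that moment; what a row does not reach only later rows make up. A row lasts 1/8 s, in which the tool goes at most 62.5 mm and 10.7 degrees, less where a joint would pass 70% of its speed; a pose out of reach is approached as far as the arm can. A call with a gripper value outside its range is refused whole. The fingers move at their own pace and stop on an object; FORCE is the grip in N (left out, the last holds). Time passes only in rows, so rows that repeat a pose let the fingers close. It gives the time, the measured TCP pose, the force and the opening at its end, in the units of the state.
- monitor.sense(): the state, without advancing time (a new reading comes with each control period).
- eyes.capture(name): name is "scene" or "side" or "wrist"; returns the picture (480x640x3 uint8, blue, green, red); there is no depth.
- eyes.get_calibration(name): a dict with "vertical_fov" (degrees; the focal length in pixels is half the picture's height over the tangent of half this angle, whatever the lens; pixels are square), "cx", "cy" (the principal point, pixels), "R" (3x3) and "t" (3): a world point X has camera coordinates R X + t. Camera axes: x right, y down, z forward; pixel columns grow to the right and rows downward; lengths in m; the calibration is good to about 2 mm. The wrist camera is an equidistant fisheye: a pixel r from the principal point sees the ray r / f radians off the axis. A picture is of the moment at which its call begins: read the wrist's pose just before it. get_calibration takes no time and is no camera call; for the wrist camera it gives the pose at the moment of the call.
- arm.job_done(): hands the job in, once; it reports no verdict.
The state is a dict: "clock": time; "q": joint angles; "qvel": joint speeds; "joint_torque": joint torques, N m; "tcp_pos": TCP position; "ee_rot": TCP orientation; "wrist_force": force on the tool from outside, world axes, zero at the start; "ft_torque": the same for the moment, N m; "width": opening from 0.0 (shut) to 1.0 (fully open).
Only numpy, scipy, OpenCV 4.12 (cv2) and the standard library are available. Lean on these libraries where they do the work, as an engineer would, in place of code of your own. Each camera call takes 0.05 s, during which the arm holds its last target.

## Working session

There is one attempt and no reset: what is moved stays moved. The work goes in short steps, Python scripts to look and compute and a shell command to move; the robot and the scene stay as the last step left them, time stands still between calls to the robot, and variables do not carry over. Pictures are saved under pics/ and viewed, and the job is handed in when it is done.

```bash
ls; mkdir -p pics; python3 - <<'E'
from workcell import monitor, eyes, arm
import cv2
s=monitor.sense(); print({k:s[k] for k in s})
for n in ["scene","side","wrist"]:
    print(n,eyes.get_calibration(n))
    cv2.imwrite(f"pics/{n}0.png",eyes.capture(n))
E
```

```text
pics
{'clock': 0.0, 'q': array([1.00642331e+00, 3.13984533e-01, 4.49440889e-02, 1.30361545e+00,
       3.93054263e-06, 1.43122129e+00]), 'qvel': array([ 1.08619719e-03,  1.42455738e-03, -6.66825059e-04,  3.72070295e-05,
        2.30954055e-04,  3.57733234e-04]), 'joint_torque': array([-8.12183607e-04, -4.80624354e+01,  2.98532796e+01,  1.94638758e-02,
       -1.55298671e-04, -5.26145953e-06]), 'tcp_pos': array([0.23668441, 0.52344138, 0.23040365]), 'ee_rot': array([-3.14133005e+00,  1.84094073e-03,  1.14599858e+00]), 'wrist_force': array([ 0.2027853 , -0.22944516,  0.93429708]), 'ft_torque': array([ 0.02883443, -0.04667523,  0.00040805]), 'width': 0.9995534093835927}
scene {'vertical_fov': 56.21566764123726, 'cx': 324.55649169842974, 'cy': 239.88655821112843, 'R': array([[ 0.50378147,  0.86374583, -0.01213935],
       [ 0.67013081, -0.39964562, -0.62546629],
       [-0.54509534,  0.30696338, -0.78015675]]), 't': array([-0.26685558, -0.30160197,  1.38286394])}
side {'vertical_fov': 54.88207425118577, 'cx': 325.83567800567573, 'cy': 242.09765365829355, 'R': array([[-9.99964557e-01, -6.80398725e-03, -4.95888457e-03],
       [-4.63916196e-04,  6.32622770e-01, -7.74459951e-01],
       [ 8.40651893e-03, -7.74430202e-01, -6.32603504e-01]]), 't': array([0.51134307, 0.07193715, 0.91105446])}
wrist {'vertical_fov': 65.70646984690485, 'cx': 321.36642244664444, 'cy': 237.31763702771727, 'R': array([[ 4.12344808e-01,  9.11027818e-01,  2.73044989e-04],
       [ 8.66500841e-01, -3.92283750e-01,  3.08690380e-01],
       [ 2.81332635e-01, -1.27050282e-01, -9.51162538e-01]]), 't': array([-0.57490745, -0.04045383,  0.3779427 ])}
```

View pics/scene0.png

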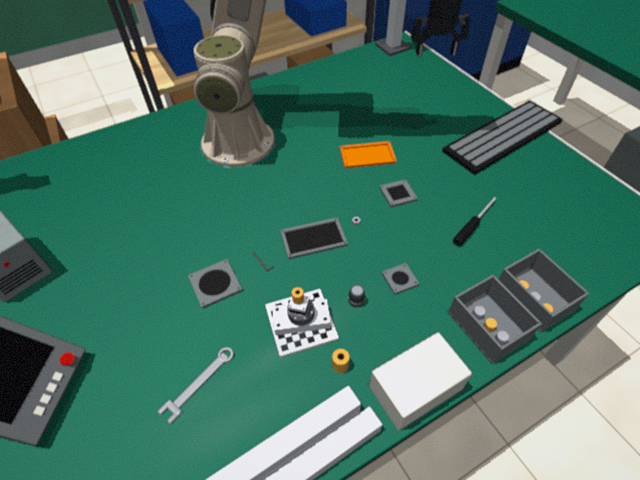

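View pics/side0.png

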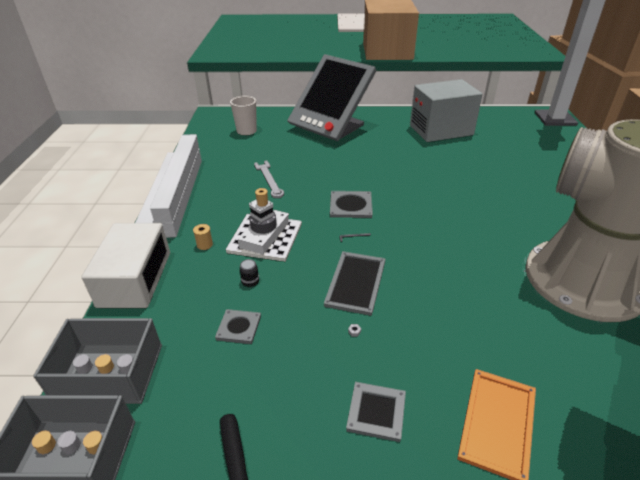

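View pics/wrist0.png

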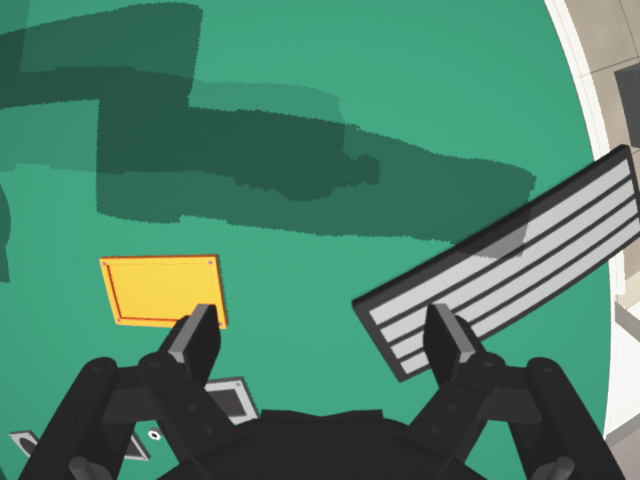

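The scene image (scene px) shows these look-alikes:
- **Spacer:** the stack-top brass piece (298,293) is the one meant. A larger loose brass piece stands at (341,360), and there are small ones in the bins at (490,323) and (525,287).
- **Plate nest:** grey (314,237) is meant; orange (368,154) is the decoy.
- **Round nests:** small (400,278) and large (215,283).
- **Square nest:** (398,192).
- **Lens:** (357,295).

Next I'll take enlarged crops.

```bash
python3 - <<'E'
import cv2
a=cv2.imread('pics/scene0.png'); b=cv2.imread('pics/side0.png')
cv2.imwrite('pics/c1.png',cv2.resize(a[255:365,250:370],None,fx=5,fy=5,interpolation=cv2.INTER_CUBIC)) 
cv2.imwrite('pics/c2.png',cv2.resize(b[180:270,215:315],None,fx=6,fy=6,interpolation=cv2.INTER_CUBIC))
E
```

```text
(no output)
```

View pics/c1.png

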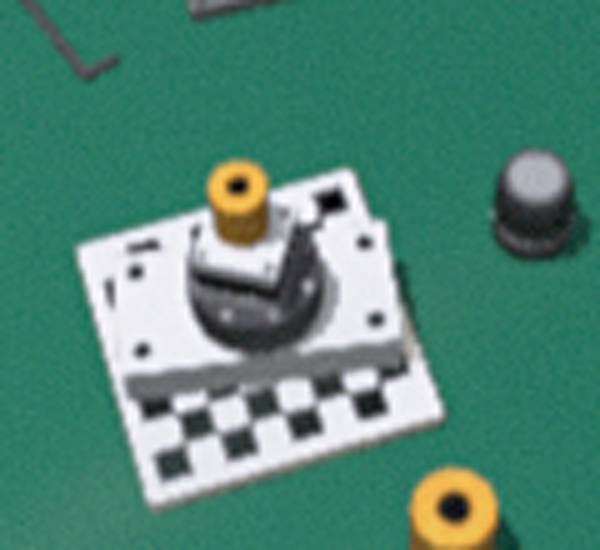

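View pics/c2.png

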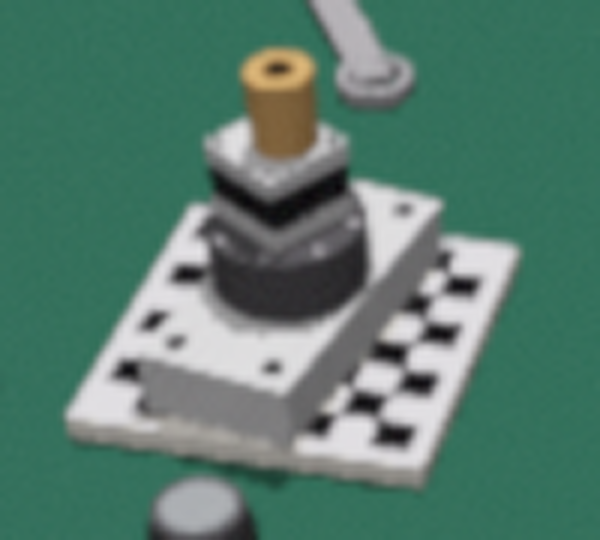

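The crops show the 24 mm spacer on top of the motor, at scene crop (238,185) and side crop (279,69). The bench brass piece is larger, so the stack-top one is the right choice. Now the nests.

```bash
cat > h.py <<'E'
import numpy as np
from workcell import monitor, eyes, arm
import cv2
def K(c): return 240/np.tan(np.radians(c['vertical_fov'])/2)
def ray(name,u,v,c=None):
    c=c or eyes.get_calibration(name); f=K(c)
    x=(u-c['cx'])/f;y=(v-c['cy'])/f
    if name=='wrist':
        r=np.hypot(x,y); k=np.sin(r)/r if r>1e-9 else 1
        d=np.array([x*k,y*k,np.cos(r)])
    else: d=np.array([x,y,1.])
    R=np.array(c['R']);t=np.array(c['t'])
    return -R.T@t, R.T@d
def atz(name,u,v,z,c=None):
    o,d=ray(name,u,v,c); return o+d*(z-o[2])/d[2]
def proj(name,X,c=None):
    c=c or eyes.get_calibration(name); f=K(c)
    p=np.array(c['R'])@np.array(X)+np.array(c['t'])
    if name=='wrist':
        th=np.arctan2(np.hypot(p[0],p[1]),p[2]); n=np.hypot(p[0],p[1])
        return np.array([c['cx']+f*th*p[0]/n,c['cy']+f*th*p[1]/n])
    return np.array([c['cx']+f*p[0]/p[2],c['cy']+f*p[1]/p[2]])
def crop(img,x0,y0,x1,y1,k,fn):
    cv2.imwrite(fn,cv2.resize(img[y0:y1,x0:x1],None,fx=k,fy=k,interpolation=cv2.INTER_CUBIC))
def uc(u,v,x0,y0,k): return (u+.5)/k-.5+x0,(v+.5)/k-.5+y0
E
python3 - <<'E'
from h import *
a=cv2.imread('pics/scene0.png'); b=cv2.imread('pics/side0.png')
u=uc(238,185,250,255,5); print('spacer scene',atz('scene',*u,.122))
u=uc(279,69,215,180,6); print('spacer side',atz('side',*u,.122))
def T(img,L,k,fn):
    cv2.imwrite(fn,np.vstack([np.hstack([cv2.resize(img[y:y+70,x:x+80],None,fx=k,fy=k,interpolation=cv2.INTER_CUBIC) for x,y in r]) for r in L]))
T(a,[[(360,240),(175,250)],[(360,160),(275,200)]],4.5,'pics/n1.png')
T(b,[[(200,290),(310,170)],[(335,370),(315,245)]],4.5,'pics/n2.png')
E
```

```text
spacer scene [ 0.64232189 -0.12730034  0.122     ]
spacer side [ 0.64304852 -0.12755175  0.122     ]
```

View pics/n1.png

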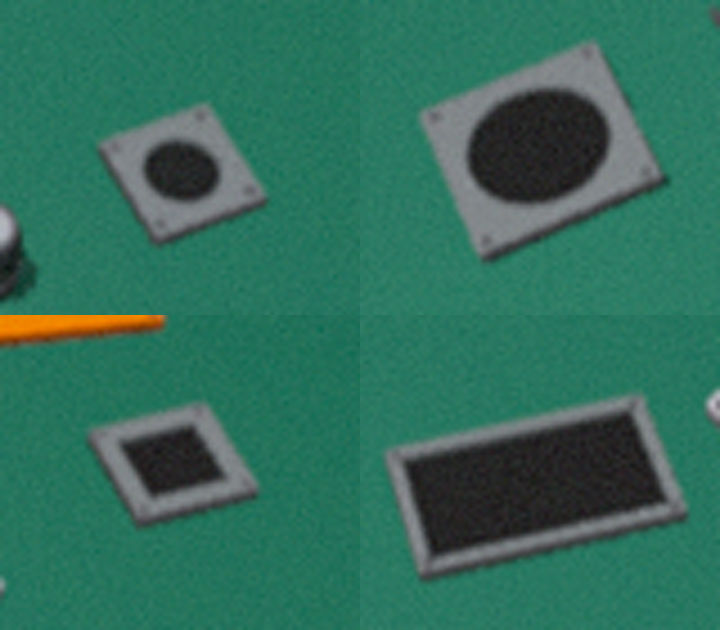

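View pics/n2.png

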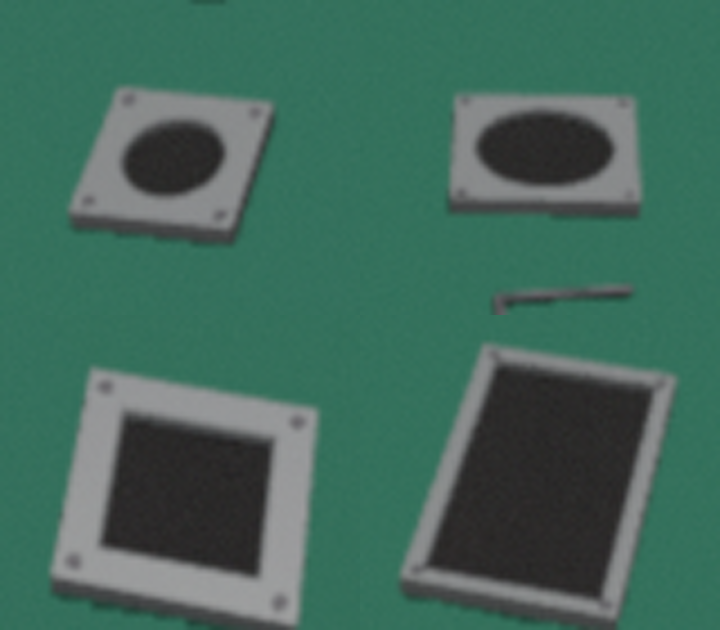

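```bash
python3 - <<'E'
from h import *
def P(name,x0,y0,pts):
    return np.array([atz(name,*uc(u,v,x0,y0,4.5),.009)[:2] for u,v in pts])
D={'spacer':[('scene',360,240,[(100,145),(208,104),(267,193),(157,235)]),('side',200,290,[(118,88),(273,103),(232,232),(70,214)])],
'flange':[('scene',175,250,[(62,113),(236,44),(303,174),(125,250)]),('side',310,170,[(97,95),(274,97),(279,206),(88,203)])],
'motor':[('scene',360,160,[(90,118),(206,88),(258,173),(138,200)]),('side',335,370,[(92,55),(318,95),(297,308),(52,263)])],
'plate':[('scene',275,200,[(28,138),(283,84),(326,194),(62,252)]),('side',315,245,[(127,31),(318,62),(258,296),(42,264)])]}
for k,L in D.items():
    for n,x,y,p in L:
        q=P(n,x,y,p); e=np.roll(q,-1,0)-q
        print(k,n,'c',q.mean(0).round(4),'len',np.linalg.norm(e,axis=1).round(4),'ang',np.degrees(np.arctan2(e[:,1],e[:,0])).round(1))
E
```

```text
spacer scene c [0.6641 0.1271] len [0.065  0.0616 0.0641 0.0608] ang [ 83.3  -7.4 -97.4 173.5]
spacer side c [0.6646 0.127 ] len [0.0642 0.0653 0.0634 0.0647] ang [172.9  83.   -7.6 -96.3]
flange scene c [ 0.4532 -0.252 ] len [0.0965 0.0949 0.095  0.0957] ang [ 87.   -1.4 -92.5 179.5]
flange side c [ 0.4539 -0.2516] len [0.0972 0.1019 0.0977 0.1014] ang [178.8  87.5  -1.5 -92.7]
motor scene c [0.4336 0.2886] len [0.0783 0.077  0.0768 0.073 ] ang [  78.8  -13.  -104.1  168.2]
motor side c [0.4339 0.2882] len [0.0779 0.0773 0.0776 0.0781] ang [ 168.5   78.   -10.8 -101.8]
plate scene c [0.453 0.013] len [0.1505 0.0844 0.1494 0.0841] ang [  74.9  -14.9 -105.2  165.9]
plate side c [0.4519 0.012 ] len [0.0892 0.1475 0.0888 0.1519] ang [ 165.9   75.3  -11.3 -104.5]
```

```bash
cat >> h.py <<'E'
def goto(x,y,z,yawdeg):
    """tool-axis shift from current measured pose (assumes tool down)"""
    s=monitor.sense(); p=np.array(s['tcp_pos']); 
    from scipy.spatial.transform import Rotation as Ro
    R=Ro.from_euler('xyz',s['ee_rot']).as_matrix()
    d=R.T@(np.array([x,y,z])-p)
    yaw=np.degrees(s['ee_rot'][2]); r=-((yawdeg-yaw+90)%180-90)
    print('shift mm',(d*1000).round(1),'roll deg',round(r,1),'| q6 now',round(s['q'][5],2),'tcp',p.round(4),'yaw',round(yaw,1),'t',round(s['clock'],2))
E
python3 - <<'E'
from h import *
u=lambda a,b:uc(a,b,250,255,5)
v=lambda a,b:uc(a,b,215,180,6)
print('lens',atz('scene',*u(537,172),.044))
print('bigsp top px, z=.04',atz('scene',*u(455,505),.04))
m=[atz('side',*v(*p),.092)[:2] for p in [(206,140),(270,188),(350,140)]]; print('motor',m, (m[0]+m[2])/2)
p=np.array([atz('side',*v(*p),.036)[:2] for p in [(140,362),(297,392),(441,203)]]); print('plate',p,(p[0]+p[2])/2)
for q in (m,p):
  for i in (0,1):
    e=q[i+1]-q[i]; print(np.linalg.norm(e),np.degrees(np.arctan2(e[1],e[0])))
goto(.6425,-.1275,.16,-5)
E
```

```text
lens [0.65816566 0.00865457 0.044     ]
bigsp top px, z=.04 [ 0.7714605  -0.10326142  0.04      ]
motor [array([ 0.67128865, -0.12902091]), array([ 0.64577051, -0.10043345]), array([ 0.62147017, -0.12899906])] [ 0.64637941 -0.12900999]
plate [[ 0.69301629 -0.07624255]
 [ 0.63721115 -0.06010947]
 [ 0.59604045 -0.16971909]] [ 0.64452837 -0.12298082]
0.038319954050717704 131.75318497202716
0.03750334107435458 -130.38731421355482
0.05809036321459962 163.8755980872485
0.11708669803779567 -110.58678519944414
shift mm [-425.9  638.    71.1] roll deg 70.7 | q6 now 1.43 tcp [0.2368 0.5236 0.2306] yaw 65.7 t 0.15
```

```bash
python3 - <<'E'
from h import *
from scipy.spatial.transform import Rotation as Ro
s=monitor.sense();c=eyes.get_calibration('wrist')
R=Ro.from_euler('xyz',s['ee_rot']).as_matrix();p=s['tcp_pos']
o=-c['R'].T@c['t']; print('cam in tool',(R.T@(o-p)).round(4)); print('cam axes in tool\n',(c['R']@R).round(3))
for y in (-.15,-.1,-.05,0,.05,.1):
    print(y,proj('wrist',p+R@np.array([0,y,.12])).round(), proj('wrist',p+R@np.array([0,y,.04])).round())
E
```

```text
cam in tool [ 1.000e-04 -7.800e-02 -1.416e-01]
cam axes in tool
 [[ 1.     0.    -0.002]
 [-0.001  0.951 -0.309]
 [ 0.002  0.309  0.951]]
-0.15 [321.  21.] [320. -20.]
-0.1 [321.  89.] [320.  76.]
-0.05 [321. 160.] [321. 178.]
0 [321. 228.] [321. 271.]
0.05 [321. 290.] [321. 349.]
0.1 [321. 343.] [321. 409.]
```

```bash
python3 -m inch '[[[-0.020,0.030,0,3,0],[-0.050,0.075,0,9,0],[-0.080,0.120,0,15,0],[-0.110,0.165,0,21,0],[-0.140,0.210,0,27,0],[-0.170,0.255,0,33,0],[-0.200,0.300,0,39,0],[-0.230,0.345,0,45,0],[-0.260,0.390,0,51,0],[-0.290,0.435,0,57,0],[-0.320,0.480,0,62,0],[-0.350,0.525,0,66,0],[-0.380,0.570,0,69,0],[-0.405,0.610,0,71,0],[-0.420,0.630,0,71,0],[-0.426,0.638,0,71,0],[-0.426,0.638,0,71,0],[-0.426,0.638,0,71,0]]]' 30
python3 - <<'E'
from h import *
import pickle
c=eyes.get_calibration('wrist'); pickle.dump(c,open('w1.pkl','wb'))
cv2.imwrite('pics/w1.png',eyes.capture('wrist'))
goto(.6425,-.1275,.098,-5)
E
```

```text
clock: 2.4
tcp_pos: [0.6422, -0.126, 0.2315]
ee_rot: [-3.141, 0.0, -0.092]
wrist_force: [0.8, 0.2, 0.3]
width: 1.0
shift mm [  0.4   1.6 133.6] roll deg -0.3 | q6 now 1.35 tcp [ 0.6423 -0.1259  0.2316] yaw -5.3 t 2.45
```

View pics/w1.png

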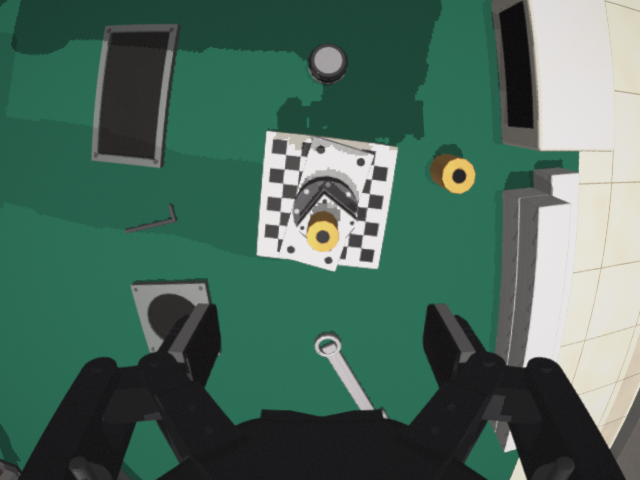

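```bash
python3 - <<'E'
from h import *
crop(cv2.imread('pics/w1.png'),260,130,400,275,4,'pics/w1c.png')
E
```

```text
(no output)
```

View pics/w1c.png

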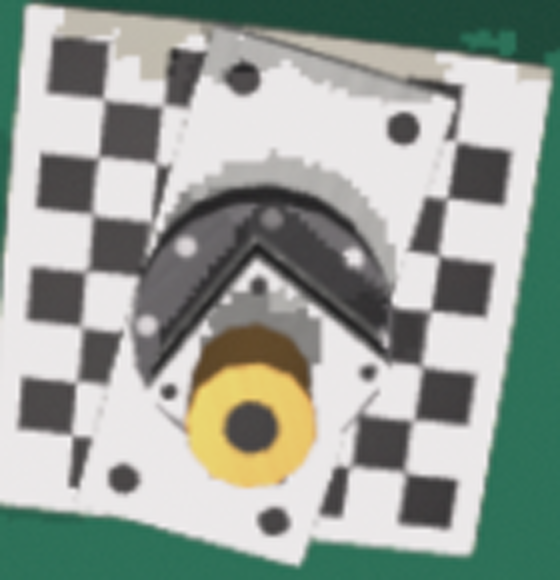

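```bash
python3 - <<'E'
from h import *
import pickle
c=pickle.load(open('w1.pkl','rb'))
f=lambda a,b,z: atz('wrist',*uc(a,b,260,130,4),z,c)[:2]
ang=lambda e: (np.linalg.norm(e).round(4),np.degrees(np.arctan2(e[1],e[0])).round(1))
print('spacer',f(251,426,.122))
h=[f(*p,.092) for p in [(259,286),(169,391),(369,372)]]
print('motor c',(h[1]+h[2])/2,[ang(h[1]-h[0]),ang(h[2]-h[0]),ang(h[2]-h[1])])
p=[f(*p,.036) for p in [(243,78),(403,128),(123,478),(273,520)]]
print('plate c',np.mean(p,0),[ang(p[1]-p[0]),ang(p[3]-p[2]),ang(p[0]-p[2]),ang(p[1]-p[3])])
q=lambda u,v:atz('wrist',u,v,.009,c)[:2]
r=[q(*p) for p in [(107,26),(177,25),(161,166),(93,160)]]; print('nest plate',np.mean(r,0),[ang(r[i]-r[i-1]) for i in range(4)])
E
```

```text
spacer [ 0.64405958 -0.12738883]
motor c [ 0.64762809 -0.1280807 ] [(np.float64(0.0276), np.float64(-135.2)), (np.float64(0.0277), np.float64(-43.8)), (np.float64(0.0396), np.float64(0.4))]
plate c [ 0.64628387 -0.12592309] [(np.float64(0.038), np.float64(-22.4)), (np.float64(0.0378), np.float64(-21.9)), (np.float64(0.0998), np.float64(67.8)), (np.float64(0.0995), np.float64(67.7))]
nest plate [0.45570763 0.01162607] [(np.float64(0.1506), np.float64(75.7)), (np.float64(0.0866), np.float64(-14.8)), (np.float64(0.1485), np.float64(-103.7)), (np.float64(0.0882), np.float64(166.6))]
```

The wrist view at crop scale agrees with the scene and side views on the spacer: (251,426), z=0.122, about (0.6435,-0.1274). The motor is at about 45° and the plate at about -22°. Descending on the spacer.

```bash
python3 -m inch '[[[0.001,0.0015,0.025,0,0],[0.001,0.0015,0.060,0,0],[0.001,0.0015,0.095,0,0],[0.001,0.0015,0.120,0,0],[0.001,0.0015,0.133,0,0],[0.001,0.0015,0.133,0,0],[0.001,0.0015,0.133,0,255],[0.001,0.0015,0.133,0,255],[0.001,0.0015,0.133,0,255],[0.001,0.0015,0.133,0,255],[0.001,0.0015,0.133,0,255],[0.001,0.0015,0.133,0,255],[0.001,0.0015,0.133,0,255],[0.001,0.0015,0.133,0,255]]]' 30
python3 - <<'E'
from h import *
b=eyes.capture('side'); crop(b,200,140,330,270,4,'pics/s1.png')
E
```

```text
clock: 4.2
tcp_pos: [0.6438, -0.1289, 0.099]
ee_rot: [3.141, -0.001, -0.093]
wrist_force: [-1.4, 0.3, 5.7]
width: 0.263
```

View pics/s1.png

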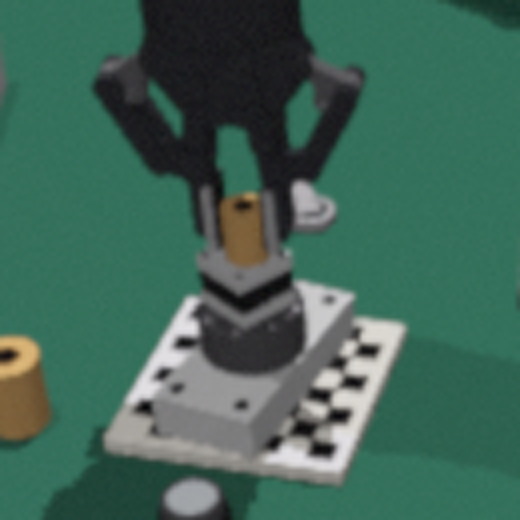

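The fingers hold the spacer with tips clear of the motor. The width is 0.263, about 22–24 mm. Lifting it.

```bash
python3 -m inch '[[[0,0,-0.005,0,255],[0,0,-0.015,0,255],[0,0,-0.030,0,255],[0,0,-0.050,0,255],[0,0,-0.070,0,255],[0,0,-0.070,0,255]]]'
python3 - <<'E'
from h import *
w=eyes.capture('wrist');crop(w,220,130,420,330,3,'pics/w2.png')
goto(.6643,.127,.15,-5); goto(.6643,.127,.02,-5)
E
```

```text
clock: 5.0
tcp_pos: [0.6451, -0.1292, 0.1711]
ee_rot: [3.141, -0.005, -0.093]
wrist_force: [1.0, -0.0, -0.8]
width: 0.264
shift mm [  -4.  -256.7   19.4] roll deg -0.3 | q6 now 1.34 tcp [ 0.6443 -0.129   0.1696] yaw -5.3 t 5.05
shift mm [  -4.3 -256.8  149.4] roll deg -0.3 | q6 now 1.34 tcp [ 0.6443 -0.129   0.1696] yaw -5.3 t 5.05
```

View pics/w2.png

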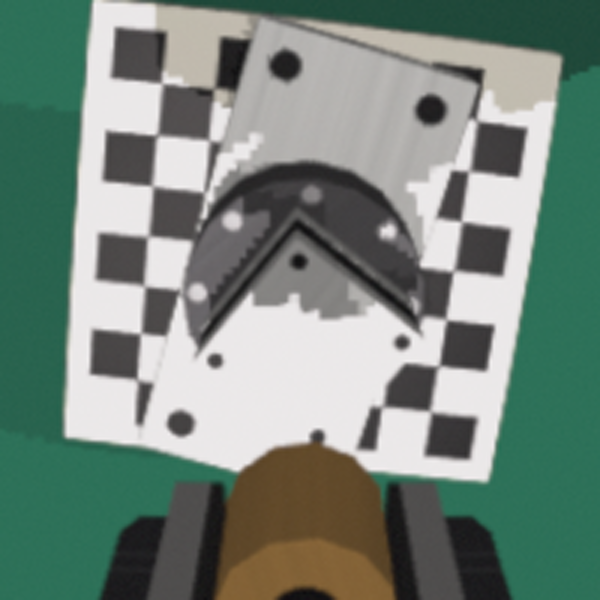

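```bash
python3 -m inch '[[[0,-0.020,0,0,255],[-0.001,-0.055,0,0,255],[-0.002,-0.095,0,0,255],[-0.003,-0.135,0,0,255],[-0.004,-0.175,0,0,255],[-0.004,-0.215,0,0,255],[-0.004,-0.242,0,0,255],[-0.004,-0.255,0,0,255],[-0.004,-0.255,0.020,0,255],[-0.004,-0.255,0.060,0,255],[-0.004,-0.255,0.100,0,255],[-0.004,-0.255,0.120,0,255],[-0.004,-0.255,0.130,0,255],[-0.004,-0.255,0.130,0,255]]]'
python3 - <<'E'
from h import *
w=eyes.capture('wrist');cv2.imwrite('pics/w3.png',w)
b=eyes.capture('side'); crop(b,160,240,300,370,4,'pics/s3.png')
goto(.6643,.1255,.0105,-5)
E
```

```text
clock: 6.8
tcp_pos: [0.6628, 0.1254, 0.0377]
ee_rot: [3.141, 0.001, -0.093]
wrist_force: [-0.4, 0.2, -0.9]
width: 0.27
shift mm [ 0.2  0.  28.9] roll deg -0.3 | q6 now 1.73 tcp [0.6641 0.1255 0.0394] yaw -5.3 t 6.9
```

View pics/w3.png

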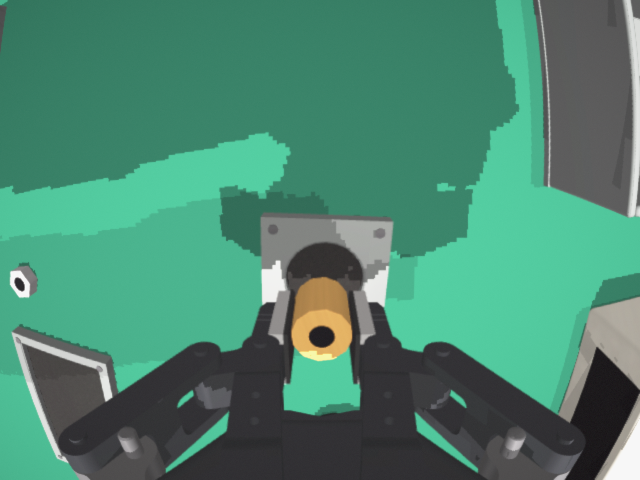

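View pics/s3.png

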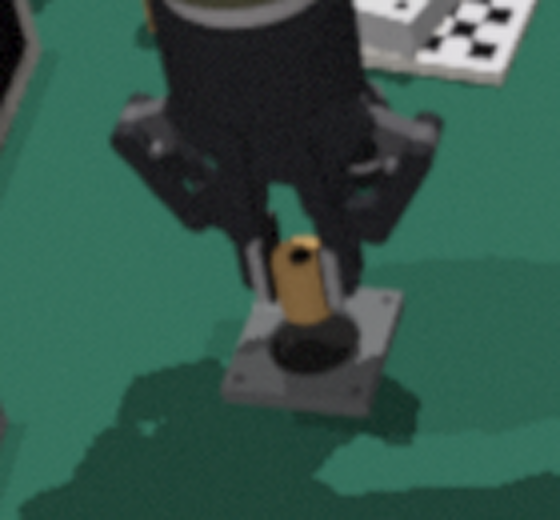

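The spacer is centred over the small round recess: the recess spans about columns 287–362 in the wrist image, with the spacer axis at about 322. Lowering and releasing.

```bash
python3 -m inch '[[[0,0,0.010,0,255],[0,0,0.020,0,255],[0,0,0.025,0,255],[0,0,0.028,0,255],[0,0,0.029,0,255],[0,0,0.029,0,255]]]'
python3 -m inch '[[[0,0,0,0,180],[0,0,0,0,120],[0,0,0,0,120],[0,0,-0.005,0,60],[0,0,-0.030,0,0],[0,0,-0.070,0,0],[0,0,-0.110,0,0],[0,0,-0.150,0,0],[0,0,-0.150,0,0]]]'
python3 - <<'E'
from h import *
w=eyes.capture('wrist');crop(w,220,130,420,330,3,'pics/w4.png')
goto(.6472,-.1283,.16,45.4);goto(.6472,-.1283,.16,-44.6)
E
```

```text
clock: 7.65
tcp_pos: [0.6629, 0.1255, 0.01]
ee_rot: [3.142, 0.0, -0.093]
wrist_force: [-3.9, -0.0, 4.1]
width: 0.27
clock: 8.78
tcp_pos: [0.666, 0.1257, 0.1643]
ee_rot: [-3.14, -0.008, -0.093]
wrist_force: [0.2, 0.9, 0.5]
width: 1.001
shift mm [  6.2 254.5   1.5] roll deg -50.7 | q6 now 1.73 tcp [0.6647 0.1256 0.1617] yaw -5.3 t 8.82
shift mm [  6.2 254.5   1.5] roll deg 39.3 | q6 now 1.73 tcp [0.6647 0.1256 0.1617] yaw -5.3 t 8.82
```

View pics/w4.png

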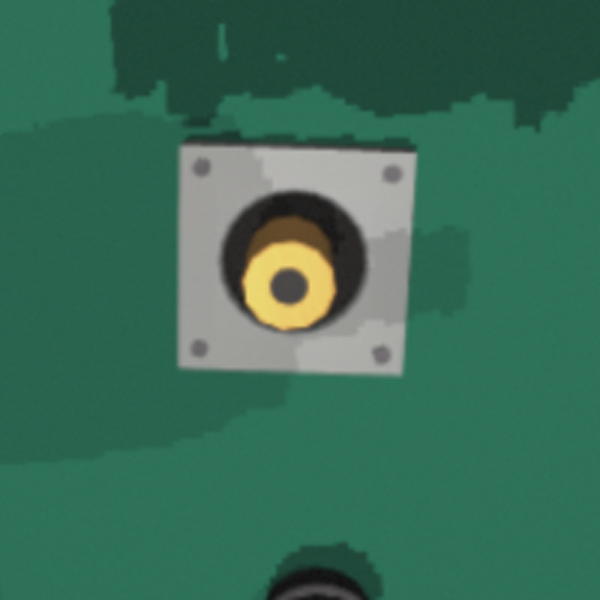

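The spacer sits upright in its recess (crop 290,290) and the lens is untouched. Next is the motor: move above it, turned to 45.4°.

```bash
python3 -m inch '[[[0.000,0.020,0,-4,0],[0.001,0.060,0,-12,0],[0.002,0.110,0,-20,0],[0.003,0.160,0,-29,0],[0.004,0.205,0,-38,0],[0.005,0.235,0,-45,0],[0.006,0.250,0,-50,0],[0.006,0.2545,0,-50.7,0],[0.006,0.2545,0,-50.7,0],[0.006,0.2545,0,-50.7,0]]]'
python3 - <<'E'
from h import *
import pickle
c=eyes.get_calibration('wrist'); pickle.dump(c,open('w5.pkl','wb'))
w=eyes.capture('wrist');crop(w,220,140,420,340,3,'pics/w5.png')
goto(.6472,-.1283,.068,45.4)
E
```

```text
clock: 10.07
tcp_pos: [0.6455, -0.1275, 0.159]
ee_rot: [-3.141, 0.0, 0.792]
wrist_force: [0.2, 0.1, -0.3]
width: 0.999
shift mm [ 0.5  1.8 91.1] roll deg -0.0 | q6 now 0.46 tcp [ 0.6456 -0.1274  0.1591] yaw 45.4 t 10.12
```

View pics/w5.png

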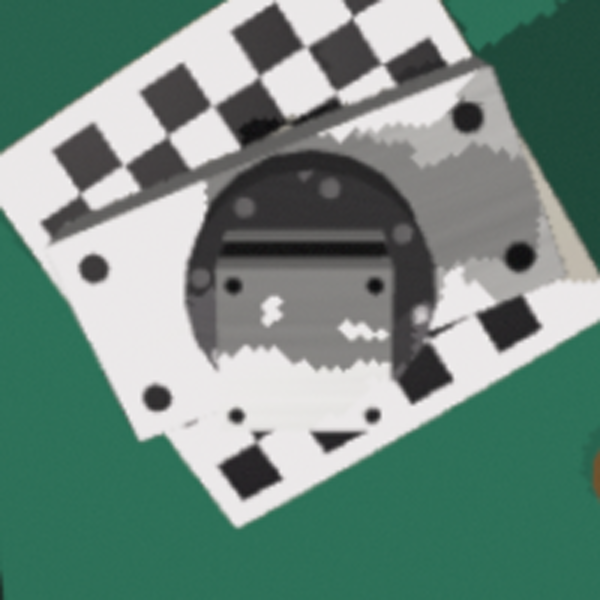

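```bash
python3 - <<'E'
from h import *
import pickle
c=pickle.load(open('w5.pkl','rb'))
f=lambda a,b,z: atz('wrist',*uc(a,b,220,140,3),z,c)[:2]
p=[f(*q,.092) for q in [(233,286),(375,286),(237,415),(373,415)]]
m=np.mean(p,0); e=p[1]-p[0]; print(m,np.degrees(np.arctan2(e[1],e[0])),np.linalg.norm(e))
p=[f(*q,.036) for q in [(94,268),(157,398),(468,117),(520,256)]]; print('plate',np.mean(p,0))
goto(m[0],m[1],.068,45.4)
E
```

```text
[ 0.64730029 -0.12825707] 45.328945092676456 0.027905087426101947
plate [ 0.64605685 -0.12614295]
shift mm [ 0.6  1.9 91.1] roll deg -0.0 | q6 now 0.46 tcp [ 0.6456 -0.1274  0.1591] yaw 45.4 t 10.12
```

The four motor holes are symmetric in the picture and confirm the position and yaw. Descending and gripping.

```bash
python3 -m inch '[[[0.0005,0.002,0.020,0,0],[0.0005,0.002,0.050,0,0],[0.0005,0.002,0.075,0,0],[0.0005,0.002,0.088,0,0],[0.0005,0.002,0.091,0,0],[0.0005,0.002,0.091,0,0],[0.0005,0.002,0.091,0,100],[0.0005,0.002,0.091,0,255],[0.0005,0.002,0.091,0,255],[0.0005,0.002,0.091,0,255],[0.0005,0.002,0.091,0,255],[0.0005,0.002,0.091,0,255],[0.0005,0.002,0.091,0,255]]]' 30
python3 -m inch '[[[0,0,-0.005,0,255],[0,0,-0.015,0,255],[0,0,-0.035,0,255],[0,0,-0.065,0,255],[0,0,-0.090,0,255],[0,0,-0.100,0,255],[0,0,-0.100,0,255]]]'
python3 - <<'E'
from h import *
import pickle
c=eyes.get_calibration('wrist'); pickle.dump(c,open('w6.pkl','wb'))
w=eyes.capture('wrist');crop(w,220,140,420,340,3,'pics/w6.png')
goto(.4338,.2884,.17,78.2)
E
```

```text
clock: 11.75
tcp_pos: [0.6478, -0.1297, 0.0689]
ee_rot: [3.141, -0.0, 0.792]
wrist_force: [-1.7, 0.5, 5.4]
width: 0.403
clock: 12.62
tcp_pos: [0.6477, -0.1295, 0.1687]
ee_rot: [3.141, -0.001, 0.792]
wrist_force: [0.3, -0.0, -2.0]
width: 0.402
shift mm [ 147.3 -445.4   -2. ] roll deg -32.8 | q6 now 0.46 tcp [ 0.6472 -0.1294  0.1677] yaw 45.4 t 12.68
```

View pics/w6.png

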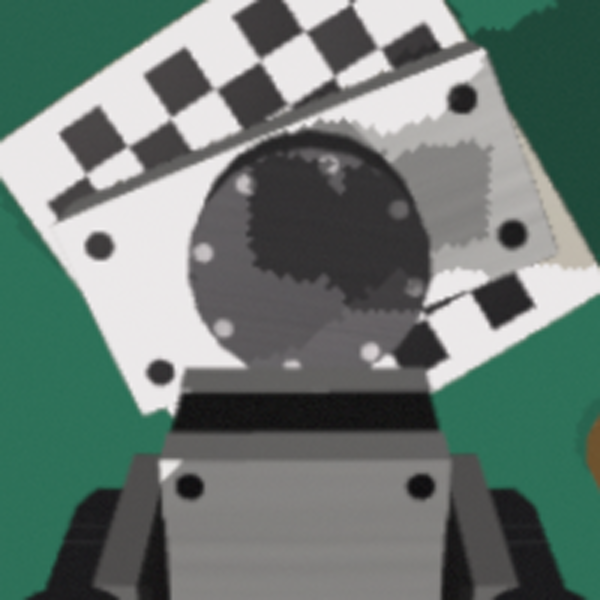

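```bash
python3 - <<'E'
from h import *
import pickle
c=pickle.load(open('w6.pkl','rb'))
f=lambda a,b,z: atz('wrist',*uc(a,b,220,140,3),z,c)[:2]
p=[f(*q,.062) for q in [(245,184),(330,163),(399,209),(414,288),(370,352),(291,365),(223,328),(204,252)]]
m=np.mean(p,0); print('flange',m, np.linalg.norm(np.array(p)-m,axis=1).round(4))
E
python3 -m inch '[[[0.006,-0.018,0,-2,255],[0.018,-0.055,0,-6,255],[0.031,-0.095,0,-10,255],[0.045,-0.135,0,-14,255],[0.058,-0.175,0,-18,255],[0.071,-0.215,0,-21,255],[0.084,-0.255,0,-24,255],[0.098,-0.295,0,-27,255],[0.111,-0.335,0,-29,255],[0.124,-0.375,0,-31,255],[0.136,-0.412,0,-32.8,255],[0.144,-0.435,0,-32.8,255],[0.147,-0.445,0,-32.8,255],[0.147,-0.445,0.040,-32.8,255],[0.147,-0.445,0.080,-32.8,255],[0.147,-0.445,0.110,-32.8,255],[0.147,-0.445,0.120,-32.8,255],[0.147,-0.445,0.120,-32.8,255]]]'
python3 - <<'E'
from h import *
w=eyes.capture('wrist');cv2.imwrite('pics/w7.png',w)
b=eyes.capture('side'); crop(b,310,330,450,470,4,'pics/s7.png')
goto(.4338,.2884,.0105,78.2)
E
```

```text
flange [ 0.64666836 -0.12571604] [0.025  0.0255 0.0251 0.025  0.0252 0.0244 0.0251 0.0248]
clock: 14.92
tcp_pos: [0.4336, 0.2874, 0.048]
ee_rot: [-3.141, 0.001, 1.364]
wrist_force: [0.2, 0.2, -1.7]
width: 0.405
shift mm [ 0.  -1.3 39. ] roll deg -0.0 | q6 now 0.64 tcp [0.435  0.2881 0.0495] yaw 78.2 t 15.03
```

View pics/w7.png

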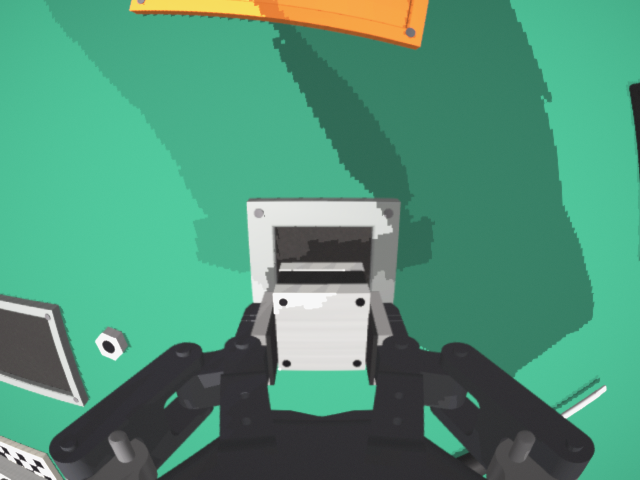

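View pics/s7.png

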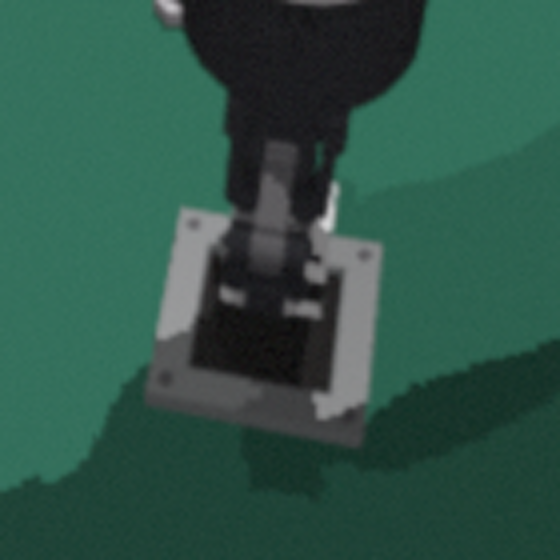

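The motor is square over its recess in the wrist image: recess columns 274–372, motor 275–369. Lowering and releasing.

```bash
python3 -m inch '[[[0,0,0.012,0,255],[0,0,0.025,0,255],[0,0,0.034,0,255],[0,0,0.038,0,255],[0,0,0.0385,0,255],[0,0,0.0385,0,255]]]'
python3 -m inch '[[[0,0,0,0,150],[0,0,0,0,100],[0,0,0,0,80],[0,0,-0.005,0,40],[0,0,-0.030,0,0],[0,0,-0.070,0,0],[0,0,-0.110,0,0],[0,0,-0.130,0,0],[0,0,-0.130,0,0]]]'
python3 - <<'E'
from h import *
w=eyes.capture('wrist');crop(w,220,130,420,330,3,'pics/w8.png')
goto(.6466,-.1257,.15,-10)
E
```

```text
clock: 15.78
tcp_pos: [0.4335, 0.2875, 0.0099]
ee_rot: [-3.141, 0.001, 1.364]
wrist_force: [-3.6, -0.8, 4.0]
width: 0.404
clock: 16.9
tcp_pos: [0.4355, 0.2885, 0.1419]
ee_rot: [3.138, -0.003, 1.364]
wrist_force: [0.4, -0.9, -0.3]
width: 1.0
shift mm [-361.4  292.5   -9.7] roll deg 88.2 | q6 now 0.64 tcp [0.4345 0.288  0.1403] yaw 78.2 t 16.95
```

View pics/w8.png

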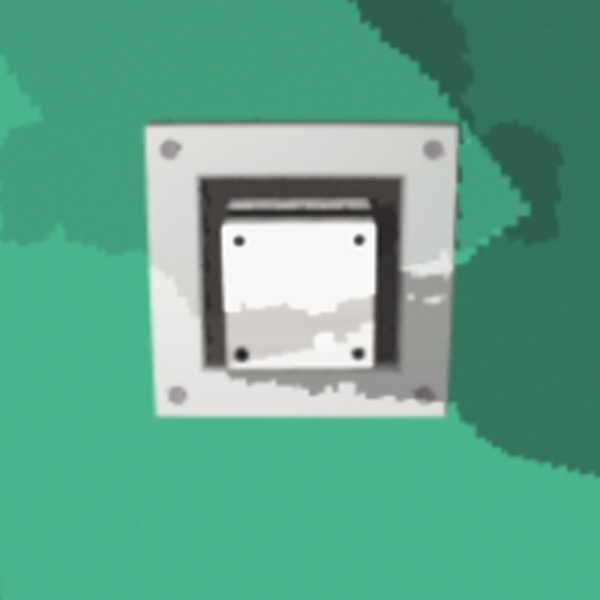

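The motor is seated square in its recess (crop 222–376 within 200–403). On to the flange.

```bash
python3 -m inch '[[[-0.014,0.012,-0.002,6,0],[-0.045,0.036,-0.004,15,0],[-0.077,0.062,-0.006,25,0],[-0.108,0.088,-0.010,35,0],[-0.140,0.113,-0.010,45,0],[-0.172,0.139,-0.010,55,0],[-0.203,0.164,-0.010,65,0],[-0.235,0.190,-0.010,75,0],[-0.267,0.216,-0.010,84,0],[-0.298,0.241,-0.010,92,0],[-0.330,0.267,-0.010,98,0],[-0.350,0.283,-0.010,100.2,0],[-0.361,0.2925,-0.010,100.2,0],[-0.361,0.2925,-0.010,100.2,0],[-0.361,0.2925,-0.010,100.2,0]]]'
python3 - <<'E'
from h import *
import pickle
c=eyes.get_calibration('wrist'); pickle.dump(c,open('w9.pkl','wb'))
w=eyes.capture('wrist');crop(w,220,100,420,300,3,'pics/w9.png')
goto(.6466,-.1257,.0385,-22)
E
```

```text
clock: 18.82
tcp_pos: [0.6456, -0.1245, 0.1493]
ee_rot: [-3.141, 0.001, -0.383]
wrist_force: [-0.1, 0.7, -0.3]
width: 1.002
shift mm [  1.5   1.  111.1] roll deg 0.0 | q6 now 1.64 tcp [ 0.6457 -0.1243  0.1496] yaw -22.0 t 18.88
```

View pics/w9.png

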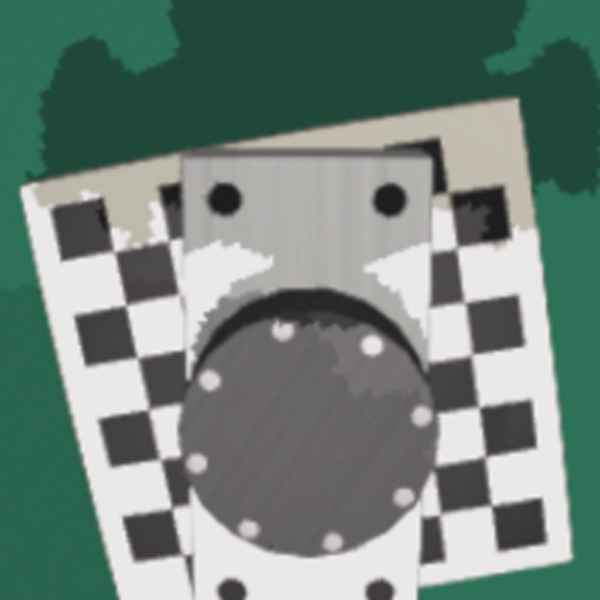

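```bash
python3 - <<'E'
from h import *
import pickle
c=pickle.load(open('w9.pkl','rb'))
f=lambda a,b,z: atz('wrist',*uc(a,b,220,100,3),z,c)[:2]
p=[f(*q,.062) for q in [(283,331),(372,345),(421,416),(404,497),(333,542),(249,529),(197,463),(209,380)]]
m=np.mean(p,0); print('flange',m, np.linalg.norm(np.array(p)-m,axis=1).round(4))
goto(*m,.0385,-22)
E
python3 -m inch '[[[0.001,0.001,0.025,0,0],[0.0015,0.001,0.060,0,0],[0.0015,0.001,0.090,0,0],[0.0015,0.001,0.106,0,0],[0.0015,0.001,0.1105,0,0],[0.0015,0.001,0.1105,0,0],[0.0015,0.001,0.1105,0,60],[0.0015,0.001,0.1105,0,120],[0.0015,0.001,0.1105,0,255],[0.0015,0.001,0.1105,0,255],[0.0015,0.001,0.1105,0,255],[0.0015,0.001,0.1105,0,255]]]' 35
python3 - <<'E'
from h import *
b=eyes.capture('side'); crop(b,200,140,330,270,4,'pics/s10.png')
E
```

```text
flange [ 0.64699537 -0.12583042] [0.0249 0.0252 0.025  0.0251 0.025  0.0251 0.0251 0.0253]
shift mm [  1.9   0.9 111.1] roll deg 0.0 | q6 now 1.64 tcp [ 0.6457 -0.1243  0.1496] yaw -22.0 t 18.88
clock: 20.38
tcp_pos: [0.6479, -0.1272, 0.0408]
ee_rot: [-3.141, -0.002, -0.385]
wrist_force: [-1.8, 1.1, 5.8]
width: 0.664
```

View pics/s10.png

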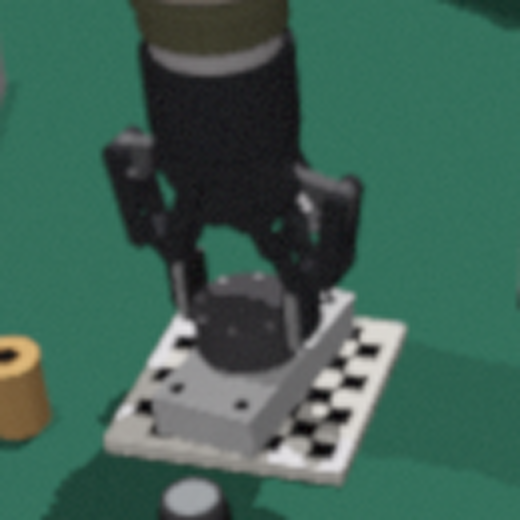

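The fingers have closed on the upper part of the flange. Lifting gently, then checking.

```bash
python3 -m inch '[[[0,0,-0.003,0,255],[0,0,-0.008,0,255],[0,0,-0.018,0,255],[0,0,-0.035,0,255],[0,0,-0.060,0,255],[0,0,-0.080,0,255],[0,0,-0.080,0,255]]]'
python3 - <<'E'
from h import *
w=eyes.capture('wrist');crop(w,200,120,440,330,3,'pics/w11.png')
b=eyes.capture('side'); crop(b,200,110,330,240,4,'pics/s11.png')
goto(.4535,-.2518,.12,-22)
E
```

```text
clock: 21.3
tcp_pos: [0.649, -0.1276, 0.1224]
ee_rot: [-3.141, -0.005, -0.385]
wrist_force: [-0.0, -0.1, -1.0]
width: 0.665
shift mm [-132.9  188.4   -0.5] roll deg -0.0 | q6 now 1.64 tcp [ 0.6474 -0.127   0.1196] yaw -22.0 t 21.4
```

View pics/w11.png

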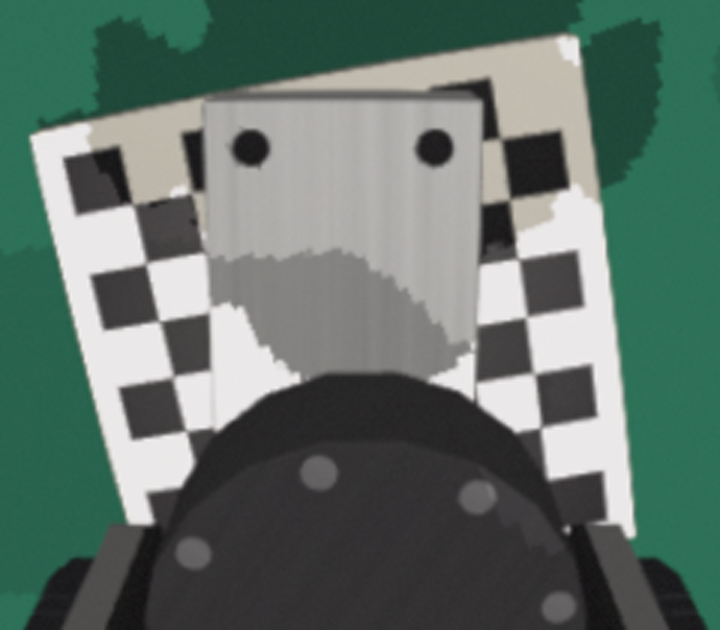

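View pics/s11.png

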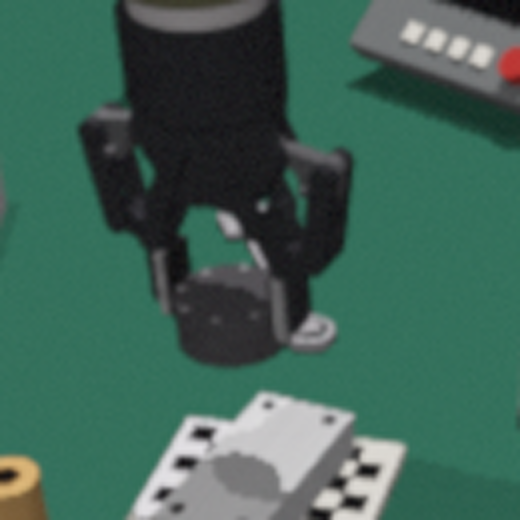

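```bash
python3 -m inch '[[[-0.010,0.014,0,0,255],[-0.030,0.042,0,0,255],[-0.055,0.078,0,0,255],[-0.080,0.113,0,0,255],[-0.103,0.146,0,0,255],[-0.122,0.173,0,0,255],[-0.132,0.187,0,0,255],[-0.133,0.188,0.020,0,255],[-0.133,0.188,0.050,0,255],[-0.133,0.188,0.070,0,255],[-0.133,0.188,0.075,0,255],[-0.133,0.188,0.075,0,255]]]'
python3 - <<'E'
from h import *
w=eyes.capture('wrist');cv2.imwrite('pics/w12.png',w)
b=eyes.capture('side'); crop(b,280,120,420,260,4,'pics/s12.png')
goto(.4535,-.2518,.0085,-22)
E
```

```text
clock: 22.9
tcp_pos: [0.4536, -0.2511, 0.0441]
ee_rot: [-3.141, 0.0, -0.384]
wrist_force: [0.7, -0.1, -1.6]
width: 0.664
shift mm [-0.6  0.4 36.5] roll deg -0.0 | q6 now 1.29 tcp [ 0.4542 -0.2517  0.045 ] yaw -22.0 t 23.0
```

View pics/w12.png

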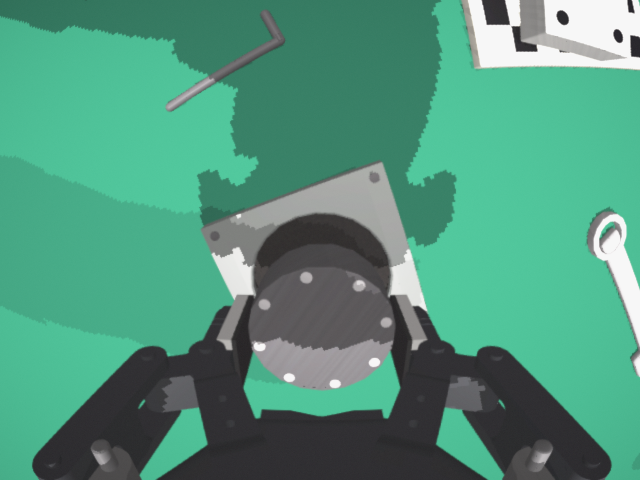

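View pics/s12.png

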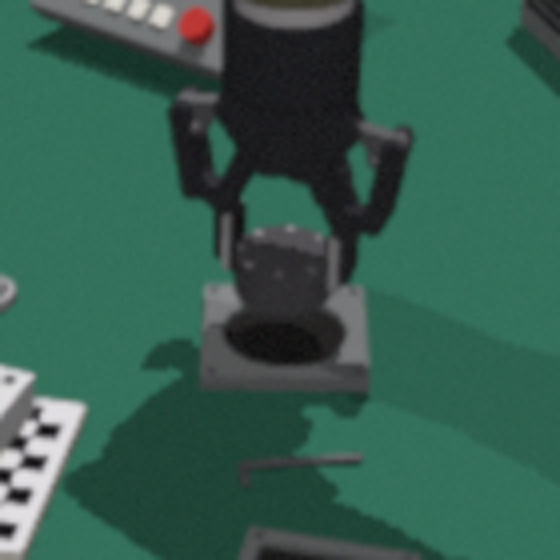

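The flange is centred over the large recess: recess columns 254–391, flange 249–395 with its top nearer the camera. Lowering.

```bash
python3 -m inch '[[[0,0,0.012,0,255],[0,0,0.024,0,255],[0,0,0.033,0,255],[0,0,0.0365,0,255],[0,0,0.037,0,255],[0,0,0.037,0,255]]]'
python3 -m inch '[[[0,0,0,0,60],[0,0,0,0,40],[0,0,0,0,0],[0,0,0,0,0],[0,0,-0.025,0,0],[0,0,-0.065,0,0],[0,0,-0.105,0,0],[0,0,-0.130,0,0],[0,0,-0.130,0,0]]]'
python3 - <<'E'
from h import *
w=eyes.capture('wrist');crop(w,220,130,420,330,3,'pics/w13.png')
goto(.646,-.126,.14,-22.2)
E
```

```text
clock: 23.75
tcp_pos: [0.4526, -0.2508, 0.0078]
ee_rot: [-3.141, 0.002, -0.385]
wrist_force: [-4.6, 2.4, 7.2]
width: 0.663
clock: 24.88
tcp_pos: [0.4548, -0.2524, 0.1393]
ee_rot: [3.14, -0.004, -0.385]
wrist_force: [0.6, 0.1, 0.5]
width: 1.002
shift mm [ 130.8 -188.6   -2.1] roll deg 0.2 | q6 now 1.29 tcp [ 0.454  -0.2518  0.1378] yaw -22.0 t 24.93
```

View pics/w13.png

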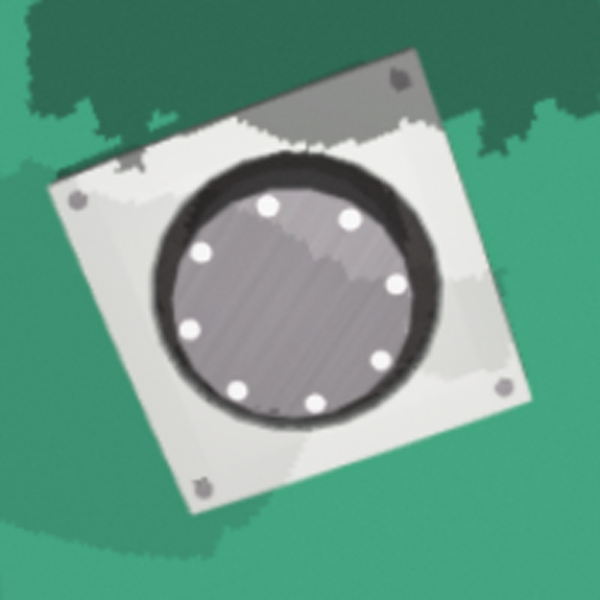

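The flange is seated well inside its recess. Back to the stack for the mounting plate.

```bash
python3 -m inch '[[[0.010,-0.014,0,0,0],[0.030,-0.043,0,0,0],[0.057,-0.082,0,0,0],[0.083,-0.120,0,0,0],[0.107,-0.155,0,0,0],[0.124,-0.179,0,0,0],[0.131,-0.1885,0,0,0],[0.131,-0.1885,0,0,0],[0.131,-0.1885,0,0,0]]]'
python3 - <<'E'
from h import *
import pickle
c=eyes.get_calibration('wrist'); pickle.dump(c,open('w14.pkl','wb'))
w=eyes.capture('wrist');crop(w,220,110,420,310,3,'pics/w14.png')
goto(.646,-.126,.14,-22.2)
E
```

```text
clock: 26.05
tcp_pos: [0.6447, -0.1262, 0.1368]
ee_rot: [3.141, 0.001, -0.385]
wrist_force: [0.1, 0.2, -0.2]
width: 1.003
shift mm [ 1.  -0.9 -2.9] roll deg 0.1 | q6 now 1.64 tcp [ 0.6447 -0.1264  0.1371] yaw -22.1 t 26.1
```

View pics/w14.png

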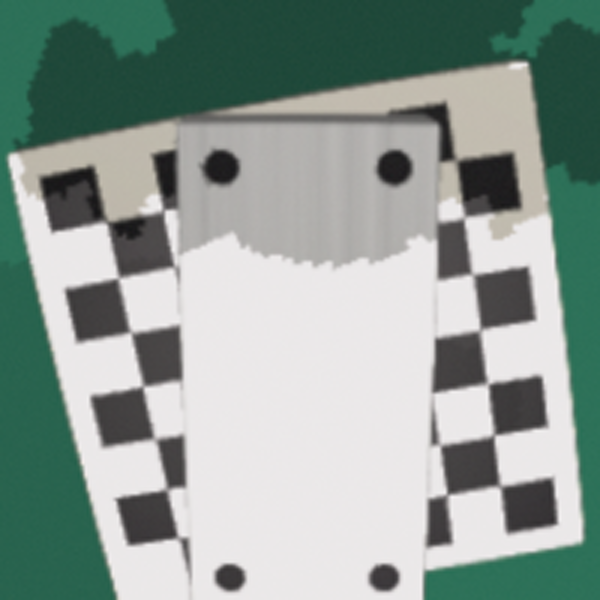

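```bash
python3 - <<'E'
from h import *
import pickle
c=pickle.load(open('w14.pkl','rb'))
f=lambda a,b,z: atz('wrist',*uc(a,b,220,110,3),z,c)[:2]
p=[f(*q,.036) for q in [(221,167),(394,167),(230,577),(384,577)]]
m=np.mean(p,0); print(m)
for i,j in ((0,1),(2,3)): e=p[j]-p[i]; print(np.linalg.norm(e),np.degrees(np.arctan2(e[1],e[0])))
for i,j in ((2,0),(3,1)): e=p[j]-p[i]; print(np.linalg.norm(e),np.degrees(np.arctan2(e[1],e[0]))-90)
goto(*m,.014,-22.2)
E
```

```text
[ 0.64634638 -0.12612503]
0.03771524871585107 -22.073915239514246
0.03774467693149812 -22.08021104057893
0.09944230413394137 -22.138378291869728
0.09944642285548139 -22.121420760694733
shift mm [  1.5  -0.9 123.1] roll deg 0.1 | q6 now 1.64 tcp [ 0.6447 -0.1264  0.1371] yaw -22.1 t 26.1
```

The plate is at (0.646,-0.126), yaw -22.1°, and the hole spacings match in both directions. Gripping it with more force.

```bash
python3 -m inch '[[[0.001,-0.001,0.025,0,0],[0.0015,-0.001,0.060,0,0],[0.0015,-0.001,0.095,0,0],[0.0015,-0.001,0.116,0,0],[0.0015,-0.001,0.1225,0,0],[0.0015,-0.001,0.1225,0,0],[0.0015,-0.001,0.1225,0,60],[0.0015,-0.001,0.1225,0,120],[0.0015,-0.001,0.1225,0,255],[0.0015,-0.001,0.1225,0,255],[0.0015,-0.001,0.1225,0,255],[0.0015,-0.001,0.1225,0,255]]]' 70
python3 -m inch '[[[0,0,-0.003,0,255],[0,0,-0.006,0,255],[0,0,-0.010,0,255],[0,0,-0.020,0,255],[0,0,-0.035,0,255],[0,0,-0.060,0,255],[0,0,-0.080,0,255],[0,0,-0.080,0,255]]]'
python3 - <<'E'
from h import *
w=eyes.capture('wrist');cv2.imwrite('pics/w15.png',w)
b=eyes.capture('side'); crop(b,200,110,330,260,4,'pics/s15.png')
goto(.453,.0122,.095,-14.5)
E
```

```text
clock: 27.6
tcp_pos: [0.6481, -0.1256, 0.0166]
ee_rot: [-3.142, -0.002, -0.385]
wrist_force: [-1.8, 0.5, 7.0]
width: 0.659
clock: 28.6
tcp_pos: [0.6493, -0.126, 0.0979]
ee_rot: [-3.141, -0.005, -0.385]
wrist_force: [-0.2, -0.2, -3.9]
width: 0.658
shift mm [-2.319e+02 -5.470e+01 -1.000e-01] roll deg -7.5 | q6 now 1.64 tcp [ 0.6474 -0.1255  0.095 ] yaw -22.0 t 28.7
```

View pics/w15.png

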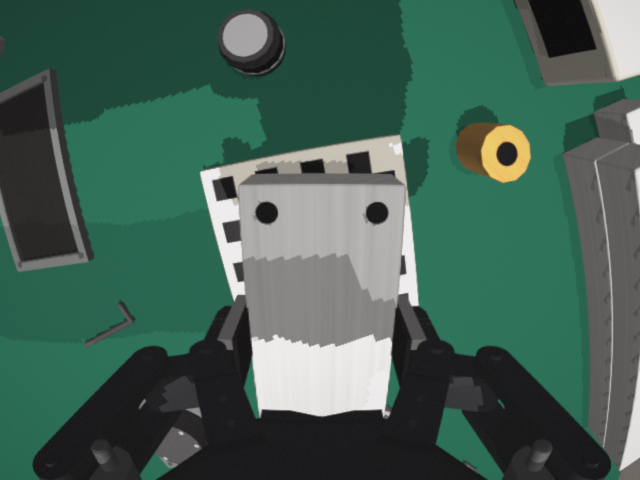

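View pics/s15.png

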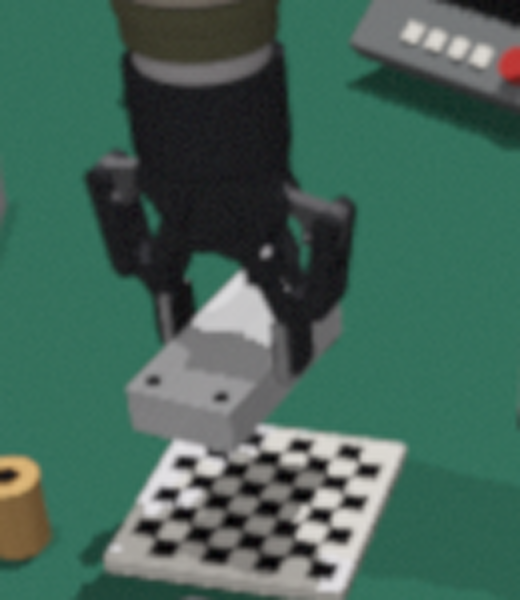

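The plate is held level and the chequered plate is clear. Moving it over its nest.

```bash
python3 -m inch '[[[-0.015,-0.003,0,-0.5,255],[-0.045,-0.010,0,-1.5,255],[-0.080,-0.019,0,-2.5,255],[-0.115,-0.027,0,-3.5,255],[-0.150,-0.035,0,-4.5,255],[-0.182,-0.043,0,-5.5,255],[-0.210,-0.049,0,-6.5,255],[-0.226,-0.053,0,-7.2,255],[-0.232,-0.0545,0,-7.5,255],[-0.232,-0.0545,0,-7.5,255],[-0.232,-0.0545,0,-7.5,255]]]'
python3 - <<'E'
from h import *
import pickle
c=eyes.get_calibration('wrist'); pickle.dump(c,open('w16.pkl','wb'))
w=eyes.capture('wrist');cv2.imwrite('pics/w16.png',w)
b=eyes.capture('side'); cv2.imwrite('pics/s16f.png',b);crop(b,270,180,430,320,4,'pics/s16.png')
a=eyes.capture('scene'); cv2.imwrite('pics/a16f.png',a);crop(a,260,170,380,280,5,'pics/a16.png')
goto(.453,.0122,.095,-14.5)
E
```

```text
clock: 30.08
tcp_pos: [0.4539, 0.0116, 0.0949]
ee_rot: [-3.142, -0.001, -0.254]
wrist_force: [-0.1, -0.8, -4.3]
width: 0.655
shift mm [-0.5 -0.4 -0.2] roll deg -0.1 | q6 now 1.67 tcp [0.4534 0.0117 0.0948] yaw -14.6 t 30.23
```

View pics/w16.png

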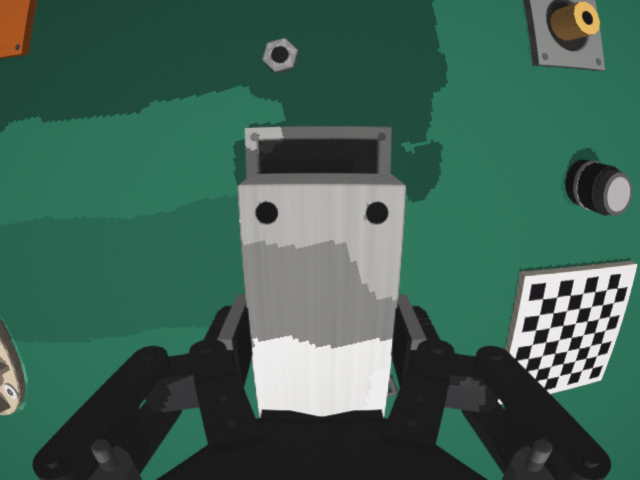

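View pics/s16.png

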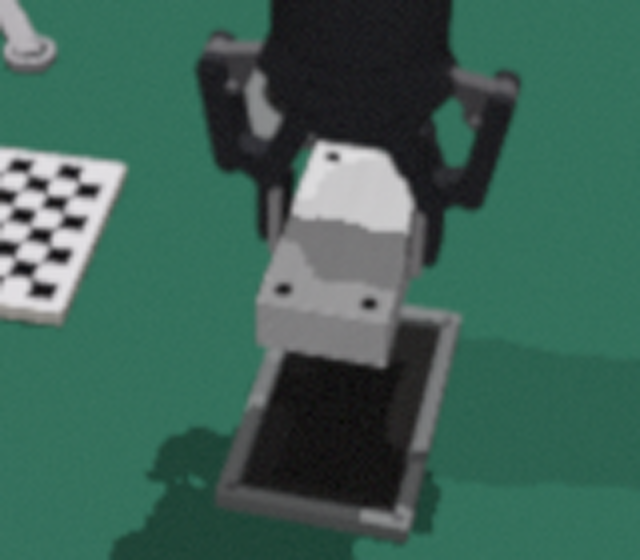

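View pics/a16.png

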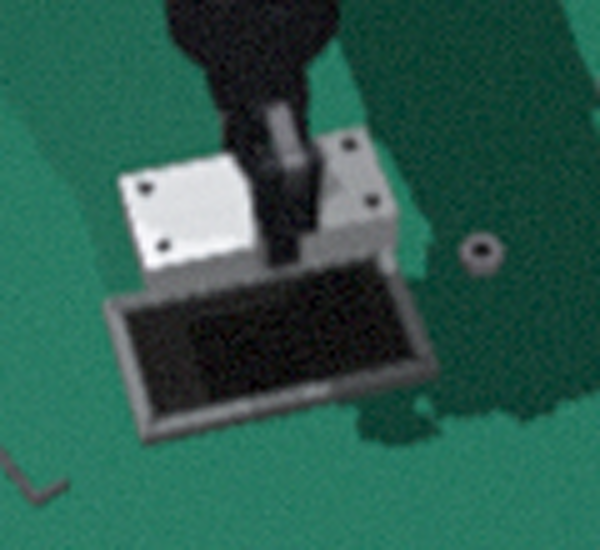

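```bash
python3 - <<'E'
from h import *
import pickle
c=pickle.load(open('w16.pkl','rb'))
w=cv2.imread('pics/w16.png'); crop(w,225,115,415,235,4,'pics/w16c.png')
E
```

```text
(no output)
```

View pics/w16c.png

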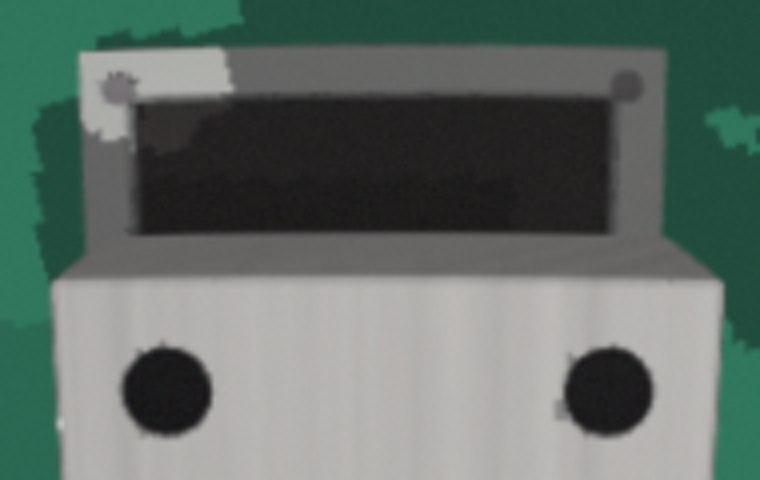

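```bash
python3 - <<'E'
from h import *
import pickle
c=pickle.load(open('w16.pkl','rb'))
f=lambda a,b,z: atz('wrist',*uc(a,b,225,115,4),z,c)[:2]
def an(e): return np.linalg.norm(e).round(4),np.degrees(np.arctan2(e[1],e[0])).round(2)
A,B=f(79,51,.009),f(666,49,.009); C,D=f(134,100,.009),f(612,98,.009); S,T=f(118,88,.009),f(627,86,.009)
H,G=f(167,391,.114),f(609,391,.114)
for p,q in ((A,B),(C,D),(S,T),(H,G)): print(an(q-p),(p+q)/2)
y=np.radians(75.4); u=np.array([np.cos(y),np.sin(y)])
print('nest c',(A+B)/2-u*.076,(C+D)/2-u*.068,'plate c',(H+G)/2-u*.05)
E
```

```text
(np.float64(0.0897), np.float64(-14.5)) [0.47223406 0.08576832]
(np.float64(0.073), np.float64(-14.44)) [0.47034118 0.07813143]
(np.float64(0.0777), np.float64(-14.46)) [0.47074788 0.08001718]
(np.float64(0.0378), np.float64(-14.61)) [0.46729481 0.05820471]
nest c [0.45307679 0.01222242] [0.45320046 0.0123272 ] plate c [0.45469135 0.00981925]
```

The nest's far edge is at -14.5° and the plate at -14.6°, so it is square. The remaining centre offset is about 2 mm, which I'll trim while lowering.

```bash
python3 -m inch '[[[-0.001,-0.002,0.015,0,255],[-0.001,-0.002,0.035,0,255],[-0.001,-0.002,0.055,0,255],[-0.001,-0.002,0.068,0,255],[-0.001,-0.002,0.076,0,255],[-0.001,-0.002,0.081,0,255],[-0.001,-0.002,0.0845,0,255],[-0.001,-0.002,0.085,0,255],[-0.001,-0.002,0.085,0,255]]]'
python3 - <<'E'
from h import *
w=eyes.capture('wrist');cv2.imwrite('pics/w17.png',w)
b=eyes.capture('side'); crop(b,270,200,430,320,4,'pics/s17.png')
goto(.453,.0122,.0096,-14.5); print(monitor.sense()['wrist_force'])
E
```

```text
clock: 31.35
tcp_pos: [0.4526, 0.0143, 0.0101]
ee_rot: [-3.141, -0.001, -0.254]
wrist_force: [0.5, 0.0, -3.4]
width: 0.655
shift mm [0.9 1.9 0.5] roll deg -0.0 | q6 now 1.68 tcp [0.4526 0.0143 0.0101] yaw -14.5 t 31.45
[-0.07183384 -0.64247772 -2.74757213]
```

View pics/w17.png

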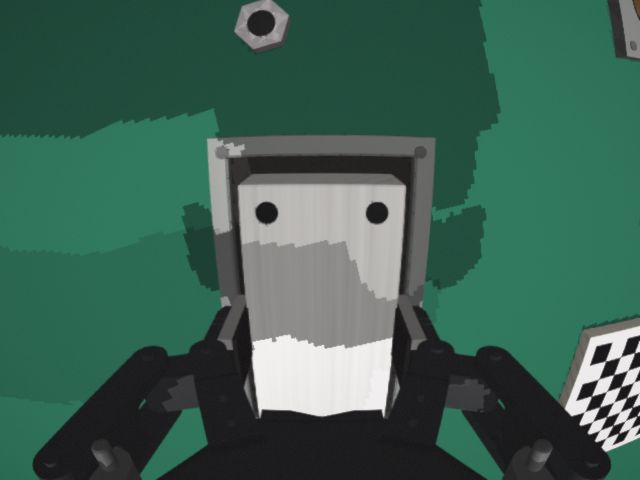

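View pics/s17.png

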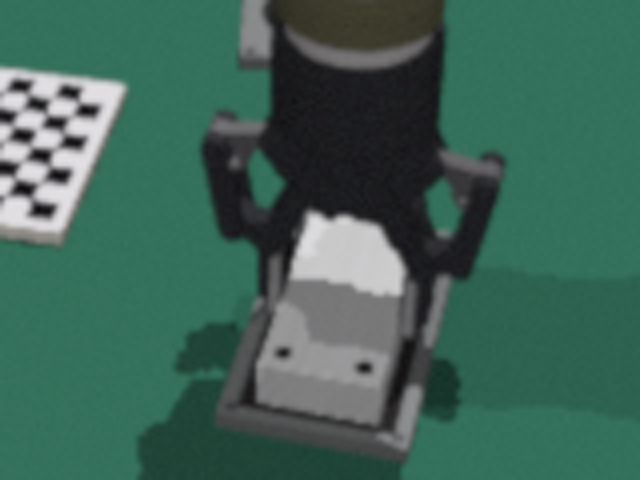

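The plate is inside the recess with an even margin and its weight still on the gripper. Lowering another millimetre, then releasing.

```bash
python3 -m inch '[[[0,0,0.0005,0,255],[0,0,0.001,0,255],[0,0,0.001,0,255]]]'
python3 -m inch '[[[0,0,0,0,60],[0,0,0,0,40],[0,0,0,0,0],[0,0,0,0,0],[0,0,-0.025,0,0],[0,0,-0.065,0,0],[0,0,-0.105,0,0],[0,0,-0.145,0,0],[0,0,-0.160,0,0],[0,0,-0.160,0,0]]]'
python3 - <<'E'
from h import *
w=eyes.capture('wrist');cv2.imwrite('pics/w18.png',w)
a=eyes.capture('scene'); cv2.imwrite('pics/a18.png',a)
E
```

```text
clock: 31.82
tcp_pos: [0.4526, 0.0143, 0.0096]
ee_rot: [-3.141, -0.001, -0.254]
wrist_force: [-2.8, 0.7, 5.0]
width: 0.658
clock: 33.08
tcp_pos: [0.4529, 0.0142, 0.1692]
ee_rot: [-3.141, -0.002, -0.254]
wrist_force: [0.1, 0.3, 0.9]
width: 0.998
```

View pics/w18.png

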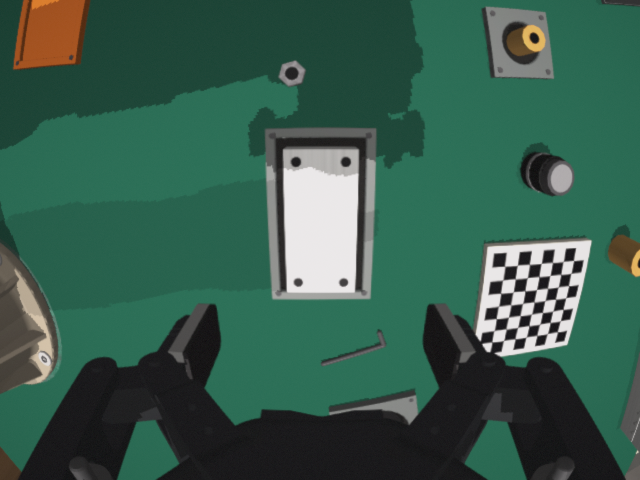

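View pics/a18.png

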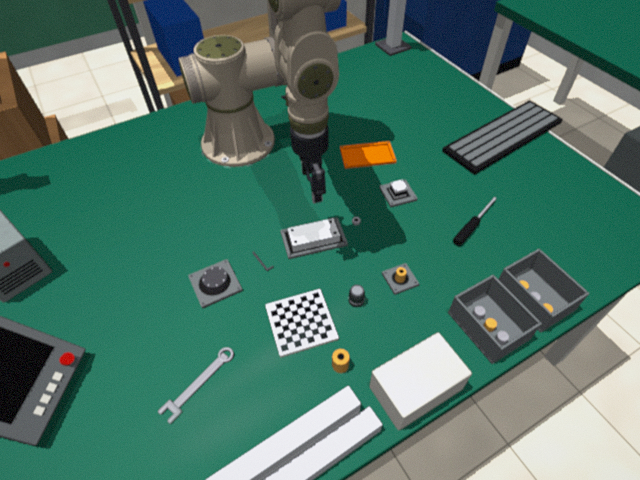

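```bash
python3 - <<'E'
from h import *
b=eyes.capture('side'); crop(b,200,160,420,450,2.05,'pics/s18.png')
# plate check
c=eyes.get_calibration('wrist')
p=[atz('wrist',*q,.029,c)[:2] for q in [(296,162),(346,162),(298,282),(343,282)]]
an=lambda e:(np.linalg.norm(e).round(4),np.degrees(np.arctan2(e[1],e[0])).round(1))
print('plate c',np.mean(p,0),an(p[1]-p[0]),an(p[3]-p[2]),an(p[0]-p[2]))
for n,X in dict(spacer=(.664,.127,.033),motor=(.434,.288,.033),flange=(.4535,-.2518,.029),plate=(.453,.0122,.029),lens=(.658,.0087,.044)).items(): print(n,proj('side',X).round(1),proj('scene',X).round(1))
E
```

```text
plate c [0.45137324 0.01351409] (np.float64(0.0377), np.float64(-14.5)) (np.float64(0.0373), np.float64(-14.5)) (np.float64(0.0985), np.float64(75.3))
spacer [236.8 315.4] [401.4 271.2]
motor [377.7 399.5] [398.9 185.4]
flange [351.  195.5] [213.4 276.7]
plate [356.1 271.8] [313.1 231.4]
lens [248.9 264.7] [357.  288.9]
```

View pics/s18.png

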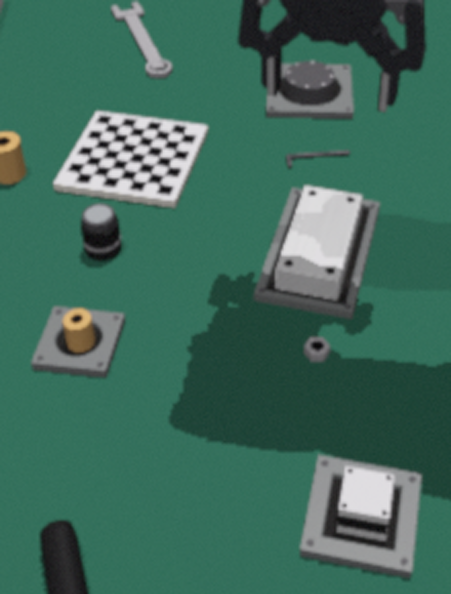

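All four parts project where seated parts should be, to within 1–2 px in the side view. The lens is where it was and the gripper is clear. Handing in.

```bash
python3 - <<'E'
from h import *
print(arm.job_done(), monitor.sense()['clock'])
E
```

```text
the job is handed in; nothing more can be done
the job is handed in; nothing more can be done
```

I took the stack apart from the top down and set the spacer, motor, flange and mounting plate into their own recesses. I released everything and handed the job in at about 33 s on the robot's clock.

- **Seating:** each part's top sits within 1–2 px of the seated position in the last side view. I did not measure flatness or height any more finely than that.
- **Squareness:** the mounting plate is at -14.5°, the same as its nest, and about 2 mm off centre in a recess with 8 mm of play. The motor looks square to its recess in the picture taken right after release.
- **Surroundings:** the lens is where it stood, the chequered plate is clear, and the gripper is open and touching nothing. Wrist force readings at the end of moves stayed below about 10 N.

No check failed. The only disagreement was about 2 mm between the camera and arm positions for the mounting plate, which I partly corrected while lowering it.

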